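# Open the spice grinder's twist-lock lid and hold it over the bowl

### The arm

A 6-joint arm with a two-finger parallel gripper is mounted at the origin on a cart in front of the work surface, level with it; the furniture and walls round the work are solid. World frame = base frame: x ahead of the robot, y to its left, z up, the work surface at z = 0. Lengths are in m, angles in rad, forces in N, time in s.
With the tool pointing down it reaches from about 0.325 to 0.775 m from the base axis. Payload 5.5 kg.
Tool frame: the origin (TCP) lies between the finger pads, 19 mm behind the fingertips; this is the grasp point; z points along the fingers, y is the line along which they close (so a half turn about z gives the same grasp; the last joint's range is limited). The gripper opens to 85 mm and grips with 20 to 120 N. Pads are 22 mm wide; open, the fingers measure 114 mm over their backs; the gripper's body (76 mm by 85 mm) begins 54 mm behind the grasp point. The pads swing forward as they close: fully open they stand 13 mm farther back than shut.
Start: joints at [-1.25, 0.091, 1.231, -0, 1.82, -0.057], TCP at [0.221, -0.558, 0.25] pointing down, gripper open.
Joint ranges: [-2.87, 2.87], [-0.86, 2.18], [0.17, 2.46], [-1.51, 4.65], [0.06, 2.69], [-2.65, 2.65]. Speed limits (rad/s): [2.57, 2.57, 3.01, 3.14, 3.14, 3.14].

### API

Orientations are given as a unit quaternion [x, y, z, w].
In Python, from plant import * gives the robot as it stands.
- The arm moves only by the shell command python3 -m inch 'ROWS' [OPENING] [FORCE]. ROWS is JSON, a list of rows, each an object of numbers: "x", "y", "z": the shift along the tool's x, y, z in units of 40 mm (1.0 is 40 mm); "rx", "ry", "rz": the turn, a rotation vector about the tool's x, y, z in units of 90 degrees (1.0 is 90 degrees). A call has 1 to 5 rows; each row shifts and turns the commanded pose from where the row before left it, along the tool's axes as they then stand; what a row does not reach is not made up. A row lasts 1/12 s, in which the tool goes at most 41.7 mm and 7.16 degrees, less where a joint would pass 70% of its speed; a pose out of reach is approached as far as the arm can. A call with a number of a shift or a turn outside -1 to 1 is refused whole. A call with a gripper value outside its range is refused whole. OPENING is the closure, from 0 (fully open) to 1 (shut), set as the call begins (- or left out, the last holds). The fingers move at their own pace and stop on an object; FORCE is the grip in N (left out, the last holds). Time passes only in rows, so rows that do not move let the fingers close. It gives the time, the measured TCP pose, the force, the opening and the grip force at its end, in the units of the state.
- get_obs(): the state, without advancing time (a new reading comes with each control period).
- capture(name): name is "scene" or "top" or "wrist"; returns a dict with "frame" (384x512x3 uint8, red, green, blue), "intrinsics" (3x3 intrinsics, pixels), "distortion" ([k1, k2, p1, p2, k3] as OpenCV has them; the pictures are not rectified), "world_from_camera" (4x4, takes a point from camera to world coordinates); the wrist camera has in their place "tool_from_camera" (4x4, takes a point from camera to tool coordinates, whose origin is the TCP and whose axes are the flange's). Camera axes: x right, y up, looking along -z (the intrinsics and any distortion apply to the point x, -y, -z); pixel columns grow to the right and rows downward; lengths in m; the calibration is good to about 2 mm. A picture is of the moment at which its call begins: read the wrist's pose just before it. There is no depth.
- hand_in(): hands the job in; it is judged then, once.
The state is a dict: "time": time; "joint_pos": joint angles; "joint_vel": joint speeds; "tau": joint torques, N m; "tcp_pos": TCP position; "ee_rot": TCP orientation; "contact_force": force on the tool from outside, world axes, zero at the start; "moment": the same for the moment, N m; "width": opening from 0.0 (shut) to 1.0 (fully open); "gripper_force": force on a finger pad.
Only numpy, scipy, OpenCV 4.12 (cv2) and the standard library are available. Lean on these libraries where they do the work, as an engineer would, in place of code of your own. Each camera call takes 0.05 s, during which the arm holds its last target. There are 200 camera calls.

### The job

Open the red spice grinder: its black lid is a twist lock that nobody marked, so grip the bar on top, try gently which way it gives (if it will not go one way, do not force it and wrench the grinder round: turn it the other way), and when it is free lift it straight off. Finish while holding the lid in the gripper, level and still, about a hand's breadth above the open bowl so that the crumbs clinging to it drop back in; the grinder stays standing where it is, and the jars, the bowl and the garlic around it are left alone.

Things in the scene. Friction and masses are not known exactly. Their poses are not given: they have to be found in the camera images.
- grinder: Cordless spice grinder, 112 mm diameter, 2.6 kg, loose on rubber feet: red motor base, steel collar, steel bowl (rim 140 mm above the worktop, hidden by the lid at first). Origin: centre of the underside; z up; front with round push button at -x. A lid turned the wrong way turns the whole grinder along on its feet already at 0.3 to 0.5 N m; a lid pulled while locked lifts it
- grinder_front (a point): face of the round push button on the grinder's front: 58.5 mm from the grinder's axis towards its -x, 55 mm above the worktop
- grinder_mouth (a point): centre of the bowl's rim, on the grinder's axis, 140 mm above the worktop; axes as the grinder's. Three ridges on the bowl's neck below it hold down three lugs in the lid; the lid lifts off when turned between 40 and 80 degrees from locked (60 is best)
- lid: Black twist-lock lid, 100 mm diameter, 36.5 mm high, 0.14 kg; grip bar on top 68 mm long (lid x), 22 mm thick (lid y), 34.5 mm tall. Origin: centre of its lower edge, 111 mm above the worktop when seated; z up. Locked, its yaw equals the grinder's. One way it stops after 3 degrees, the other way it turns easily (under 0.1 N m) without rising; which way is unmarked and varies from run to run
- lid_grip (a point): point on the lid's axis to grip the bar at: 60 mm above the lid's origin, 11.5 mm below the top of the bar; axes as the lid's. A TCP here leaves the fingertips clear of the lid's flat top
- pepper_jar: small round spice jar of dark peppercorns with a black cap, 43 mm in diameter, 98 mm tall; bystander; origin at the centre of its underside
- chilli_jar: small round spice jar with a red cap, 45 mm in diameter, 96 mm tall; bystander; origin at the centre of its underside
- amber_bowl: brown glass bowl, 125 mm in diameter, 59 mm tall; bystander; origin at the centre of its underside
- garlic: garlic bulb, 42 mm in diameter, 53 mm tall; bystander; origin at the centre of its underside
- fridge_corner (a point): near corner of the tall fridge at the robot's right, fixed, level with the worktop; the fridge rises 0.72 m above it. Its front runs from here to the right and away to x 0.48, y -0.90, with an upright handle 20 mm in front of it near this corner: draw the arm in to about 0.34 m from the base axis before swinging past
Things that resemble listed ones, but are neither listed nor needed, are in the scene too. What is shaped like the grinder but orange is not meant. What is shaped like the lid but turquoise is not meant.

How it is judged:
On the way:
1. the seated lid is turned out of its lock, the right way, before it is lifted (angle between the x axis of lid and the x axis of grinder, either way round above 0.5 rad and z of lid in the frame of grinder_mouth below -0.02 m), for 0.05 s.
At the end, for the whole second after the job is handed in: Lid held in the fingers, touching the grinder nowhere, level within 17 degrees, at rest, its lower edge 40 to 180 mm above the bowl's rim and within 45 mm of its axis; grinder upright on the worktop, its front button within 60 mm of its start; bystanders within 30 mm of theirs (z of lid in the frame of grinder_mouth between 0.04 and 0.18 m and horizontal distance between lid and grinder_mouth below 0.045 m and angle between lid's own z axis and vertical below 0.3 rad and contact force between lid and the fingers above 2 N and contact force between lid and grinder below 0.1 N and linear speed of lid below 0.03 m/s and height (world z) of grinder below 0.005 m and angle between grinder's own z axis and vertical below 0.06 rad and linear speed of grinder below 0.02 m/s and distance of grinder_front from where it was at the start of the episode below 0.06 m and distance of each of pepper_jar, chilli_jar, amber_bowl, garlic from where it was at the start of the episode below 0.03 m); the arm keeps its last pose, push and grip.
It fails at once if the grinder is lifted or tipped (height (world z) of grinder above 0.02 m or angle between grinder's own z axis and vertical above 0.25 rad).
It fails at once if the grinder is dragged or twisted round: its front button ends up more than 60 mm from where it was (distance of grinder_front from where it was at the start of the episode above 0.06 m).
It fails at once if a jar, the glass bowl or the garlic is knocked: moved more than 30 mm (distance of any of pepper_jar, chilli_jar, amber_bowl, garlic from where it was at the start of the episode above 0.03 m).
It also fails if it takes over 42 s, if anything falls off the work surface, if the arm or the gripper's body presses on something with over 40 N, if the wrist force passes 120 N, or if a joint passes its speed limit or range.

## Working session

There is one attempt and no reset: what is moved stays moved. The work goes in short steps, Python scripts to look and compute and a shell command to move; the robot and the scene stay as the last step left them, time stands still between calls to the robot, and variables do not carry over. Pictures are saved under pics/ and viewed, at most 10 in all, crops included, and the job is handed in when it is done.

```bash
mkdir -p pics; ls
python3 - <<'E'
from plant import *
import cv2
o=get_obs();print({k:o[k] for k in('time','tcp_pos','ee_rot','width','contact_force')})
a=capture("scene");b=capture("top")
import pickle;pickle.dump((a,b),open('c.pkl','wb'))
for n,c in(('scene',a),('top',b)):
    cv2.imwrite(f'pics/{n}.png',cv2.resize(c['frame'][:,:,::-1],(800,600)))
    print(n,c['intrinsics'],c['distortion'],c['world_from_camera'])
E
```

```text
pics
{'time': 0.0, 'tcp_pos': array([ 0.2212521 , -0.55745085,  0.24884593]), 'ee_rot': array([ 9.82208065e-01,  1.87793406e-01, -1.30326071e-04, -9.68302156e-04]), 'width': 0.9975988148324039, 'contact_force': array([ 0.24307964, -0.39874345,  0.61909628])}
scene [[369.68131203   0.         255.79450401]
 [  0.         369.68131203 185.25880323]
 [  0.           0.           1.        ]] [0.01525202 0.         0.         0.         0.        ] [[-5.56759632e-01  4.98041544e-01 -6.64810749e-01 -2.61050635e-01]
 [-8.30673649e-01 -3.33841059e-01  4.45568666e-01  5.41493643e-01]
 [-2.94180077e-05  8.00315418e-01  5.99579212e-01  8.22210341e-01]
 [ 0.00000000e+00  0.00000000e+00  0.00000000e+00  1.00000000e+00]]
top [[386.27152627   0.         249.66585664]
 [  0.         386.27152627 182.41442145]
 [  0.           0.           1.        ]] [-0.07863725  0.          0.          0.          0.        ] [[-0.01315821  0.99895074 -0.04386657  0.40783979]
 [-0.99987029 -0.01355248 -0.00870275  0.03591665]
 [-0.00928812  0.04374636  0.99899949  1.43747222]
 [ 0.          0.          0.          1.        ]]
```

View pics/scene.png

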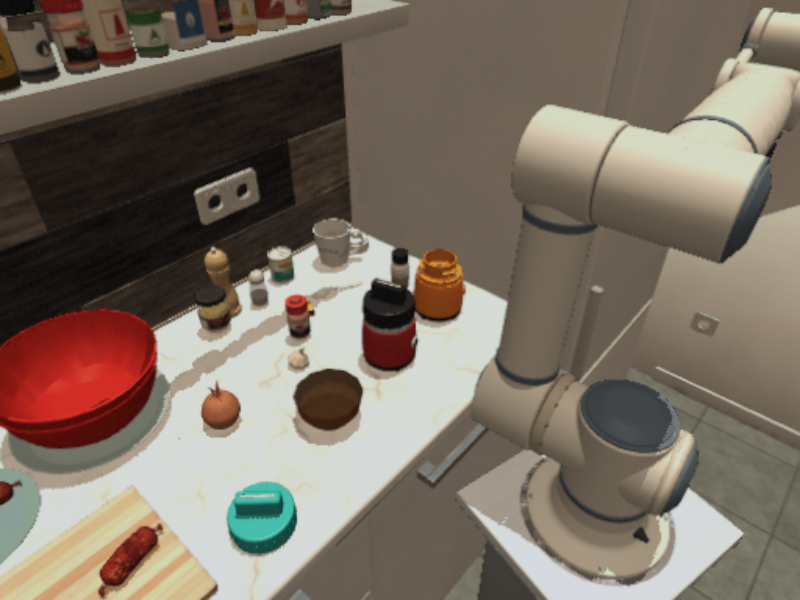

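View pics/top.png

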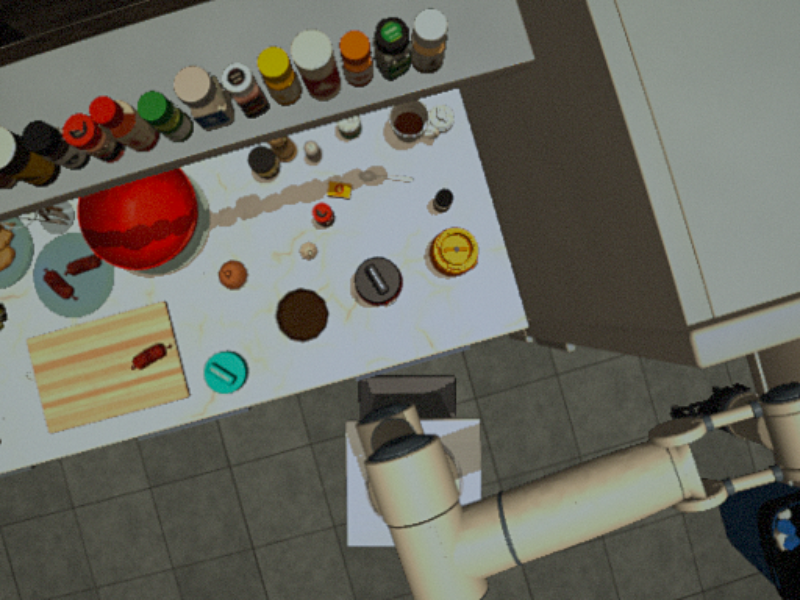

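The red grinder with the black lid is at top (378,281) and scene (390,325). The orange, lidless one at top (455,250) and the loose turquoise lid at (226,372) are the look-alikes that aren't meant. I'll confirm with a crop and measure the bar.

```bash
cat > h.py <<'E'
import numpy as np,cv2
def ray(c,px,T=None):
    T=c['world_from_camera'] if T is None else T
    u=cv2.undistortPoints(np.array([[px]],float),c['intrinsics'],c['distortion'])[0,0]
    return T[:3,3],T[:3,:3]@np.array([u[0],-u[1],-1])
def onz(c,px,z,T=None):
    o,d=ray(c,px,T);return o+d*(z-o[2])/d[2]
def pix(c,P,T=None):
    T=c['world_from_camera'] if T is None else T
    p=T[:3,:3].T@(np.array(P)-T[:3,3]);p=p*[1,-1,-1]
    return cv2.projectPoints(p.reshape(1,3),np.zeros(3),np.zeros(3),c['intrinsics'],c['distortion'])[0].ravel()
E
python3 - <<'E'
from h import *
import pickle
a,b=pickle.load(open('c.pkl','rb'))
f=b['frame'];k=0.64
x0,y0=212,150;c=f[y0:y0+60,x0:x0+60]
g=cv2.cvtColor(c,cv2.COLOR_RGB2GRAY)
s=cv2.resize(c[:,:,::-1],(400,400),interpolation=cv2.INTER_NEAREST)
d=a['frame'][170:245,220:280][:,:,::-1];s2=cv2.resize(d,(320,400),interpolation=cv2.INTER_NEAREST)
cv2.imwrite('pics/crop.png',np.hstack([s,s2]))
# dark lid disc
m=((g<110)).astype(np.uint8)
cs,_=cv2.findContours(m,cv2.RETR_EXTERNAL,cv2.CHAIN_APPROX_NONE)
for q in cs:
    if cv2.contourArea(q)>200:
        (cx,cy),r=cv2.minEnclosingCircle(q);print('disc',cx+x0,cy+y0,r,onz(b,(cx+x0,cy+y0),.147))
        M=np.zeros_like(g);cv2.circle(M,(int(cx),int(cy)),int(r*.8),1,-1)
v=g[M>0];print(np.percentile(v,[5,50,80,90,95]))
E
```

```text
disc 240.45454597473145 180.54545402526855 16.921159744262695 [0.4711818  0.07789384 0.147     ]
[ 22.4  70.   74.   78.  107.4]
```

View pics/crop.png

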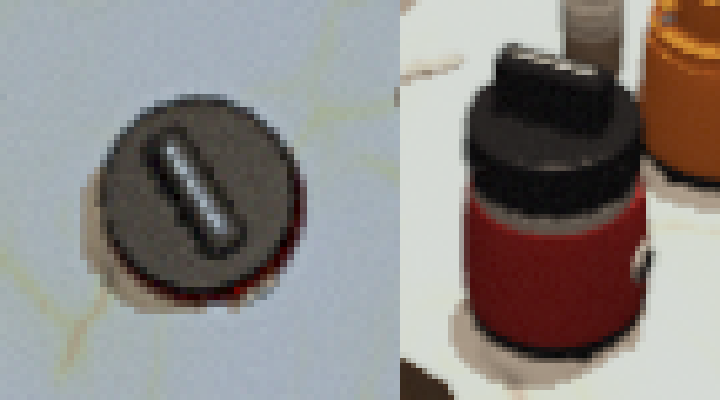

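The crop confirms it: red body, black lid with bar, and a push button facing the robot. In the top view the bar runs from upper left to lower right, about crop (165,135) to (235,250).

Run:
```python
from h import *
import pickle
from plant import *
a,b=pickle.load(open('c.pkl','rb'))
g=cv2.cvtColor(b['frame'],cv2.COLOR_RGB2GRAY)
yy,xx=np.mgrid[:384,:512]
D=np.hypot(xx-241.5,yy-179.2)<12.5
m=D&((g>95)|(g<52))
p=np.c_[xx[m],yy[m]].astype(np.float32)
(c,s,ang)=cv2.minAreaRect(p);print(len(p),c,s,ang)
hm=D&(g>95);h=np.c_[xx[hm],yy[hm]].astype(float)
cen=onz(b,c,.1825)
for n,q in(('all',p),('hi',h)):
    w=np.array([onz(b,t,.1825)[:2] for t in q]);mu=w.mean(0)
    e=np.linalg.svd(w-mu)[2][0];y=np.degrees(np.arctan2(e[1],e[0]));print(n,mu,y,y-180)
print('bar centre',cen)
# red of base in scene / button check
# lid disc circle via bright threshold
# cross-check by scene bar top: highlight
bx=(220+ 640-0,0)
for px in((316.5,179),(335,183)):pass
for z,P in((.1825,cen),(0.1475,cen)):print('scene px',pix(a,[P[0],P[1],z]))
print('disc',onz(b,(241.5,179.2),.145))
# button in scene crop approx (641-400)/320*60+220
u=(220+(641-400)*60/320,170+262*75/400);print('btn',u,onz(a,u,.055))
from scipy.spatial.transform import Rotation as R
o=get_obs();print(R.from_quat(o['ee_rot']).as_matrix().round(3),o['time'])
```

```text
135 (240.35292053222656, 178.58824157714844) (21.265823364257812, 8.574928283691406) 59.03623962402344
all [0.47570678 0.07764436] -147.53095322446745 -327.53095322446745
hi [0.477492   0.07498216] -148.5533177921499 -328.55331779214987
bar centre [0.4758206  0.07699282 0.1825    ]
scene px [247.44797398 181.80563486]
scene px [247.60733008 191.27343566]
disc [0.47574631 0.07439969 0.145     ]
btn (265.1875, 219.125) [0.42881156 0.04426958 0.055     ]
[[ 0.929  0.369 -0.001]
 [ 0.369 -0.929  0.002]
 [ 0.    -0.002 -1.   ]] 0.1
```

```bash
python3 -m inch '[{"y":-1},{"y":-1},{"y":-1},{"y":-1},{"y":-1}]' 0; python3 -m inch '[{"y":-1},{"y":-0.25},{"x":0.5}]'
```

```text
invalid input at $[0]: expected keys x, y, z, rx, ry, rz
invalid input at $[0]: expected keys x, y, z, rx, ry, rz
```

```bash
python3 -m inch '[{"x":0,"y":-1,"z":0,"rx":0,"ry":0,"rz":0},{"x":0,"y":-1,"z":0,"rx":0,"ry":0,"rz":0},{"x":0,"y":-1,"z":0,"rx":0,"ry":0,"rz":0},{"x":0,"y":-1,"z":0,"rx":0,"ry":0,"rz":0},{"x":0,"y":-1,"z":0,"rx":0,"ry":0,"rz":0}]' 0; python3 -m inch '[{"x":0,"y":-1,"z":0,"rx":0,"ry":0,"rz":0},{"x":0,"y":-0.25,"z":0,"rx":0,"ry":0,"rz":0},{"x":0,"y":0,"z":0,"rx":0,"ry":0,"rz":0}]'
```

```text
time: 0.52
tcp_pos: [0.1469, -0.37, 0.249]
ee_rot: [0.982, 0.188, -0.0, -0.001]
contact_force: [0.6, 0.4, 1.6]
width: 1.002
gripper_force: 0.0
time: 0.77
tcp_pos: [0.1285, -0.3236, 0.2508]
ee_rot: [0.982, 0.188, 0.0, 0.001]
contact_force: [-0.4, -0.5, 0.1]
width: 1.0
gripper_force: 0.0
```

```bash
python3 -m inch '[{"x":1,"y":-0.06,"z":0,"rx":0,"ry":0,"rz":0},{"x":0.98,"y":-0.17,"z":0,"rx":0,"ry":0,"rz":0},{"x":0.96,"y":-0.28,"z":0,"rx":0,"ry":0,"rz":0},{"x":0.92,"y":-0.39,"z":0,"rx":0,"ry":0,"rz":0},{"x":0.87,"y":-0.49,"z":0,"rx":0,"ry":0,"rz":0}]'; python3 -m inch '[{"x":0.81,"y":-0.59,"z":0,"rx":0,"ry":0,"rz":0},{"x":0.74,"y":-0.68,"z":0,"rx":0,"ry":0,"rz":0},{"x":0.66,"y":-0.75,"z":0,"rx":0,"ry":0,"rz":0},{"x":0.56,"y":-0.83,"z":0,"rx":0,"ry":0,"rz":0},{"x":0.47,"y":-0.88,"z":0,"rx":0,"ry":0,"rz":0}]'; python3 -m inch '[{"x":0.36,"y":-0.93,"z":0,"rx":0,"ry":0,"rz":0},{"x":0.25,"y":-0.97,"z":0,"rx":0,"ry":0,"rz":0},{"x":0,"y":0,"z":0,"rx":0,"ry":0,"rz":0},{"x":0,"y":0,"z":0,"rx":0,"ry":0,"rz":0}]'
```

```text
time: 1.18
tcp_pos: [0.2862, -0.2031, 0.2492]
ee_rot: [0.982, 0.187, -0.0, -0.0]
contact_force: [1.0, 0.0, 0.2]
width: 1.001
gripper_force: 0.0
time: 1.6
tcp_pos: [0.351, -0.0155, 0.2491]
ee_rot: [0.982, 0.188, -0.001, -0.0]
contact_force: [2.4, 0.4, 0.1]
width: 1.002
gripper_force: 0.0
time: 1.93
tcp_pos: [0.3448, 0.0645, 0.2495]
ee_rot: [0.982, 0.191, -0.001, -0.0]
contact_force: [0.3, -0.6, -0.2]
width: 1.001
gripper_force: 0.0
```

Run:
```python
from h import *
from plant import *
import pickle
from scipy.spatial.transform import Rotation as R
o=get_obs();c=capture('wrist')
T=np.eye(4);T[:3,:3]=R.from_quat(o['ee_rot']).as_matrix();T[:3,3]=o['tcp_pos']
W=T@c['tool_from_camera'];print(c['tool_from_camera'].round(3),c['intrinsics'][0,0])
print(pix(c,[.476,.076,.1825],W),pix(c,[.476,.076,.147],W))
pickle.dump((c,W),open('w1.pkl','wb'))
cv2.imwrite('pics/w1.png',c['frame'][:,:,::-1])
```

```text
[[-0.001  0.951  0.308  0.078]
 [ 1.     0.001  0.     0.   ]
 [ 0.     0.308 -0.951 -0.124]
 [ 0.     0.     0.     1.   ]] 269.8184418841466
[315.26292588  15.95588844] [304.75362294  29.93611205]
```

View pics/w1.png

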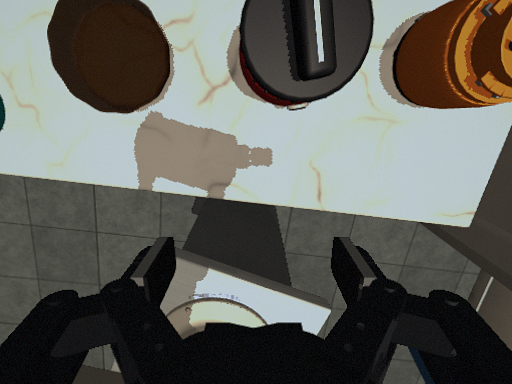

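The wrist view shows the lid at about (305,30), with the bar nearly along the tool's x. I'll hover over it and look again.

```bash
python3 -m inch '[{"x":0.8,"y":0.24,"z":-0.1,"rx":0,"ry":0,"rz":0},{"x":0.8,"y":0.24,"z":-0.1,"rx":0,"ry":0,"rz":0},{"x":0.8,"y":0.24,"z":-0.1,"rx":0,"ry":0,"rz":0},{"x":0.75,"y":0.24,"z":0,"rx":0,"ry":0,"rz":0}]'; python3 -m inch '[{"x":0,"y":0,"z":0,"rx":0,"ry":0,"rz":-0.055},{"x":0,"y":0,"z":0,"rx":0,"ry":0,"rz":-0.055},{"x":0,"y":0,"z":0,"rx":0,"ry":0,"rz":0},{"x":0,"y":0,"z":0,"rx":0,"ry":0,"rz":0}]'
cat > look.py <<'E'
from h import *
from plant import *
import sys
from scipy.spatial.transform import Rotation as R
o=get_obs();c=capture('wrist')
T=np.eye(4);T[:3,:3]=R.from_quat(o['ee_rot']).as_matrix();T[:3,3]=o['tcp_pos']
W=T@c['tool_from_camera']
x=T[:3,0];print('t',o['time'],'tcp',o['tcp_pos'].round(4),'yaw',np.degrees(np.arctan2(x[1],x[0])),'j6',o['joint_pos'][5])
print('pred',pix(c,[.476,.076,.1825],W))
cv2.imwrite(f'pics/{sys.argv[1]}.png',c['frame'][:,:,::-1])
import pickle;pickle.dump((c,W,T),open(sys.argv[1]+'.pkl','wb'))
E
python3 look.py w2
```

```text
time: 2.32
tcp_pos: [0.4784, 0.0705, 0.2623]
ee_rot: [0.983, 0.186, 0.001, 0.0]
contact_force: [0.1, -0.7, 0.3]
width: 1.002
gripper_force: 0.0
time: 2.65
tcp_pos: [0.4765, 0.071, 0.2614]
ee_rot: [0.963, 0.269, -0.0, 0.0]
contact_force: [-0.2, 0.5, 0.2]
width: 1.001
gripper_force: 0.0
t 2.65 tcp [0.4765 0.071  0.2614] yaw 31.191613672688895 j6 1.1036937123464727
pred [247.33233527 197.84099086]
```

View pics/w2.png

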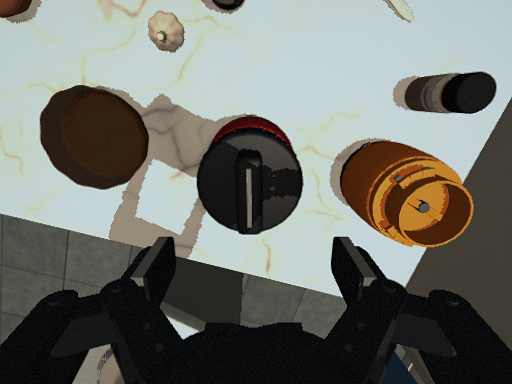

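Run:
```python
from h import *
import pickle
c,W,T=pickle.load(open('w2.pkl','rb'))
g=cv2.cvtColor(c['frame'],cv2.COLOR_RGB2GRAY)
print(g[200,230:270]);print(g[140:245,245])
m=np.zeros_like(g);m[155:235,240:258]=g[155:235,240:258]>100
p=np.argwhere(m)[:,::-1]
w=np.array([onz(c,q,.1825,W) for q in p.astype(float)])
t=(np.c_[w,np.ones(len(w))]@np.linalg.inv(T).T)[:,:2]
print(len(p),p.min(0),p.max(0),'tool mean mm',t.mean(0)*1e3,t.min(0)*1e3,t.max(0)*1e3)
e=np.linalg.svd(t-t.mean(0))[2][0];print('angle in tool deg',np.degrees(np.arctan(e[1]/e[0])))
# lid rim circle
d=((g<75)).astype(np.uint8);d[:110]=0;d[236:]=0;d[:,:195]=0;d[:,305:]=0
q=max(cv2.findContours(d,0,1)[0],key=cv2.contourArea);(a,b),r=cv2.minEnclosingCircle(q)
w=onz(c,(a,b),.1475,W);print(a,b,r,w,(np.linalg.inv(T)@np.r_[w,1])[:2]*1e3)
```

```text
[ 23  21  14  18  22  20   3  10  15  20  13  20  17  20  17  15  42  93
 119 116 128 108  12  13  23  20  13  12  15   3   8   0   4  18  38  41
  37  50  45  45]
[ 67  67  66  64  66  67  64  64  42  20  12   4  10   2   5   8   9  12
  19  14  16  18  14  20  17  20  20  20  20  18  13  12  15  17  13  19
  12  13  14   8  13   9  14  15  14  19  14  11  21  16  16  20  11  13
  12  16  18  14  17  18  15  20  15  17  16  14  20  18  18  15  16  13
  15  17  16  21  12  17  15  13  15  16   9  14  15  12  18  10  14  20
  16  21   9  20 109 220 210 209 211 210 209 209 210 208 207]
226 [240 169] [257 234] tool mean mm [ 1.14167788 -3.40690816] [-30.04638794 -10.9160398 ] [26.13609391  3.34717638]
angle in tool deg -0.19961155792459195
249.5 174.25424194335938 59.35762023925781 [0.48519889 0.08000536 0.1475    ] [12.27904754 -3.19206704]
```

```bash
python3 -m inch '[{"x":0.05,"y":-0.09,"z":0.5,"rx":0,"ry":0,"rz":0},{"x":0,"y":0,"z":0.5,"rx":0,"ry":0,"rz":0},{"x":0,"y":0,"z":0.5,"rx":0,"ry":0,"rz":0},{"x":0,"y":0,"z":0.5,"rx":0,"ry":0,"rz":0},{"x":0,"y":0,"z":0.25,"rx":0,"ry":0,"rz":0}]' 0;  python3 -m inch '[{"x":0,"y":0,"z":0,"rx":0,"ry":0,"rz":0},{"x":0,"y":0,"z":0,"rx":0,"ry":0,"rz":0},{"x":0,"y":0,"z":0,"rx":0,"ry":0,"rz":0}]'
python3 - <<'E'
from plant import *
o=get_obs();print(o['tcp_pos'],o['contact_force'],o['moment'],o['joint_pos'])
E
```

```text
time: 3.12
tcp_pos: [0.4747, 0.0764, 0.1696]
ee_rot: [0.963, 0.27, -0.001, -0.0]
contact_force: [-1.0, -0.1, -0.3]
width: 1.0
gripper_force: 0.0
time: 3.37
tcp_pos: [0.4762, 0.077, 0.1737]
ee_rot: [0.962, 0.271, 0.001, 0.0]
contact_force: [-0.1, 0.1, -0.3]
width: 0.999
gripper_force: 0.0
[0.47617249 0.07698447 0.17367467] [-0.08756056  0.09694477 -0.29805458] [0.00164071 0.06317192 0.02095147] [ 8.97139521e-02 -2.32834429e-01  1.67432028e+00  4.01981267e-05
  1.69763845e+00  1.11088956e+00]
```

```bash
for i in 1 2; do python3 -m inch '[{"x":0,"y":0,"z":0,"rx":0,"ry":0,"rz":0},{"x":0,"y":0,"z":0,"rx":0,"ry":0,"rz":0},{"x":0,"y":0,"z":0,"rx":0,"ry":0,"rz":0},{"x":0,"y":0,"z":0,"rx":0,"ry":0,"rz":0},{"x":0,"y":0,"z":0,"rx":0,"ry":0,"rz":0}]' 1 30; done
python3 - <<'E'
from plant import *
o=get_obs();print(o['tcp_pos'],o['contact_force'],o['moment'],o['joint_pos'][5])
E
```

```text
time: 3.78
tcp_pos: [0.4758, 0.0771, 0.1722]
ee_rot: [0.962, 0.272, 0.0, 0.0]
contact_force: [2.1, -4.2, 0.3]
width: 0.299
gripper_force: 0.7
time: 4.2
tcp_pos: [0.4759, 0.077, 0.1723]
ee_rot: [0.962, 0.272, 0.0, 0.0]
contact_force: [2.2, -1.2, 1.7]
width: 0.252
gripper_force: 30.9
[0.47589552 0.07700415 0.17230923] [ 2.16853288 -1.20762325  1.66084249] [-0.2854456  -0.23523796  0.03587777] 1.1104211263274233
```

```bash
cat > m.py <<'E'
from plant import *
import numpy as np
o=get_obs();x,y,_,_=o['ee_rot'];print('F',o['contact_force'].round(2),'M',o['moment'].round(3),'j6',o['joint_pos'][5].round(3),'yaw',np.degrees(2*np.arctan2(y,x)).round(2),'t',o['time'])
E
python3 -m inch '[{"x":0,"y":0,"z":0,"rx":0,"ry":0,"rz":0.02},{"x":0,"y":0,"z":0,"rx":0,"ry":0,"rz":0.02},{"x":0,"y":0,"z":0,"rx":0,"ry":0,"rz":0}]'; python3 m.py;python3 -m inch '[{"x":0,"y":0,"z":0,"rx":0,"ry":0,"rz":0.02},{"x":0,"y":0,"z":0,"rx":0,"ry":0,"rz":0},{"x":0,"y":0,"z":0,"rx":0,"ry":0,"rz":0}]' >/dev/null; python3 m.py
```

```text
time: 4.45
tcp_pos: [0.4759, 0.0769, 0.1723]
ee_rot: [0.971, 0.241, 0.0, 0.0]
contact_force: [2.0, -2.0, 3.3]
width: 0.255
gripper_force: 31.0
F [ 1.96 -1.98  3.33] M [-0.443 -0.23  -0.134] j6 1.174 yaw 27.86 t 4.45
F [ 1.06 -4.02  3.98] M [-0.524 -0.335 -0.094] j6 1.204 yaw 26.2 t 4.7
```

```bash
python3 -m inch '[{"x":0,"y":0,"z":0,"rx":0,"ry":0,"rz":0.02},{"x":0,"y":0,"z":0,"rx":0,"ry":0,"rz":0.02},{"x":0,"y":0,"z":0,"rx":0,"ry":0,"rz":0}]' >/dev/null; python3 m.py; python3 look.py w3 >/dev/null
python3 - <<'E'
from plant import *
from h import *
import pickle
a0,b0=pickle.load(open('c.pkl','rb'))
a=capture('scene')
r=lambda c:cv2.resize(c['frame'][170:245,215:285],(400,430),interpolation=cv2.INTER_NEAREST)
cv2.imwrite('pics/cmp.png',np.hstack([r(a0),r(a)])[:,:,::-1])
E
```

```text
F [ 1.98 -3.31  4.2 ] M [-0.616 -0.295 -0.054] j6 1.267 yaw 22.53 t 4.95
```

View pics/cmp.png

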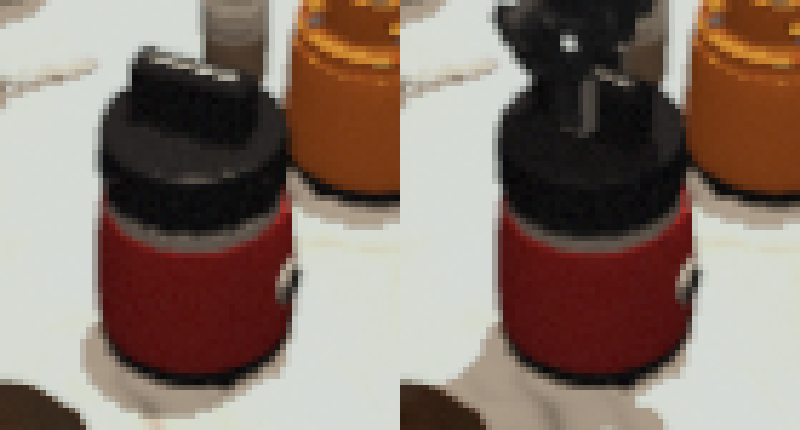

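After turning 9.5° the button hasn't moved and the torque is below 0.1 N m, so this is the way it gives. I'll carry on.

```bash
python3 -m inch '[{"x":0,"y":0,"z":0,"rx":0,"ry":0,"rz":0.04},{"x":0,"y":0,"z":0,"rx":0,"ry":0,"rz":0.04},{"x":0,"y":0,"z":0,"rx":0,"ry":0,"rz":0.04},{"x":0,"y":0,"z":0,"rx":0,"ry":0,"rz":0.04},{"x":0,"y":0,"z":0,"rx":0,"ry":0,"rz":0.04}]'; python3 m.py
cat > btn.py <<'E'
from plant import *
from h import *
import pickle
a0,_=pickle.load(open('c.pkl','rb'));a=capture('scene')
def d(c):
    f=c['frame'][205:235,255:275].astype(int);m=(f[:,:,0]-f[:,:,1]<25)&(f.sum(2)<600);return f
t=a0['frame'][212:226,259:271];s=a['frame'][200:240,240:290]
r=cv2.matchTemplate(s,t,cv2.TM_SQDIFF_NORMED);mn,_,l,_=cv2.minMaxLoc(r);print('btn shift px',l[0]+240-259,l[1]+200-212,mn)
E
python3 btn.py
```

```text
time: 5.47
tcp_pos: [0.4756, 0.0771, 0.1723]
ee_rot: [0.999, 0.039, 0.0, 0.0]
contact_force: [0.3, -2.7, 4.7]
width: 0.255
gripper_force: 31.3
F [ 0.28 -2.73  4.69] M [-0.462 -0.184  0.201] j6 1.583 yaw 4.46 t 5.4667
btn shift px 0 0 0.00021117919823154807
```

```bash
python3 -m inch '[{"x":0,"y":0,"z":0,"rx":0,"ry":0,"rz":0.04},{"x":0,"y":0,"z":0,"rx":0,"ry":0,"rz":0.04},{"x":0,"y":0,"z":0,"rx":0,"ry":0,"rz":0.04},{"x":0,"y":0,"z":0,"rx":0,"ry":0,"rz":0.04},{"x":0,"y":0,"z":0,"rx":0,"ry":0,"rz":0.04}]'; python3 m.py;  python3 -m inch '[{"x":0,"y":0,"z":0,"rx":0,"ry":0,"rz":0.04},{"x":0,"y":0,"z":0,"rx":0,"ry":0,"rz":0.04},{"x":0,"y":0,"z":0,"rx":0,"ry":0,"rz":0.04},{"x":0,"y":0,"z":0,"rx":0,"ry":0,"rz":0.03},{"x":0,"y":0,"z":0,"rx":0,"ry":0,"rz":0}]'; python3 m.py; python3 btn.py
```

```text
time: 5.93
tcp_pos: [0.4758, 0.077, 0.1723]
ee_rot: [0.993, -0.117, 0.0, 0.0]
contact_force: [2.4, -4.8, 4.4]
width: 0.25
gripper_force: 31.3
F [ 2.41 -4.76  4.39] M [-0.707 -0.311  0.191] j6 1.896 yaw -13.47 t 5.9333
time: 6.35
tcp_pos: [0.4757, 0.0772, 0.1723]
ee_rot: [0.973, -0.233, 0.0, -0.0]
contact_force: [1.9, -3.1, 4.5]
width: 0.251
gripper_force: 31.3
F [ 1.89 -3.13  4.5 ] M [-0.467 -0.174 -0.169] j6 2.131 yaw -26.92 t 6.35
btn shift px 0 0 0.00023890228476375341
```

```bash
python3 -m inch '[{"x":0,"y":0,"z":-0.06,"rx":0,"ry":0,"rz":0},{"x":0,"y":0,"z":-0.06,"rx":0,"ry":0,"rz":0},{"x":0,"y":0,"z":0,"rx":0,"ry":0,"rz":0},{"x":0,"y":0,"z":0,"rx":0,"ry":0,"rz":0}]'; python3 m.py; python3 btn.py
```

```text
time: 6.73
tcp_pos: [0.4753, 0.077, 0.1761]
ee_rot: [0.973, -0.233, -0.001, 0.0]
contact_force: [1.7, -4.4, -2.2]
width: 0.254
gripper_force: 30.4
F [ 1.69 -4.35 -2.15] M [-0.693 -0.275 -0.024] j6 2.131 yaw -26.92 t 6.7333
btn shift px 0 0 0.0006162670906633139
```

Only about the lid's weight shows on the wrist, so it is free. I'll lift it straight up.

```bash
python3 -m inch '[{"x":0,"y":0,"z":-0.2,"rx":0,"ry":0,"rz":0},{"x":0,"y":0,"z":-0.2,"rx":0,"ry":0,"rz":0},{"x":0,"y":0,"z":-0.2,"rx":0,"ry":0,"rz":0},{"x":0,"y":0,"z":-0.2,"rx":0,"ry":0,"rz":0},{"x":0,"y":0,"z":-0.2,"rx":0,"ry":0,"rz":0}]'; python3 m.py; python3 -m inch '[{"x":0,"y":0,"z":-0.4,"rx":0,"ry":0,"rz":0},{"x":0,"y":0,"z":-0.4,"rx":0,"ry":0,"rz":0},{"x":0,"y":0,"z":-0.4,"rx":0,"ry":0,"rz":0},{"x":0,"y":0,"z":-0.4,"rx":0,"ry":0,"rz":0},{"x":0,"y":0,"z":-0.3,"rx":0,"ry":0,"rz":0}]' - 40; python3 -m inch '[{"x":0,"y":0,"z":0,"rx":0,"ry":0,"rz":0},{"x":0,"y":0,"z":0,"rx":0,"ry":0,"rz":0},{"x":0,"y":0,"z":0,"rx":0,"ry":0,"rz":0},{"x":0,"y":0,"z":0,"rx":0,"ry":0,"rz":0},{"x":0,"y":0,"z":0,"rx":0,"ry":0,"rz":0}]'; python3 m.py; python3 btn.py
python3 - <<'E'
from plant import *
import cv2
c=capture('scene');cv2.imwrite('pics/end.png',cv2.resize(c['frame'][:,:,::-1],(800,600)))
E
```

```text
time: 7.2
tcp_pos: [0.4756, 0.0776, 0.2184]
ee_rot: [0.973, -0.233, 0.0, -0.001]
contact_force: [-0.3, -0.2, -2.2]
width: 0.256
gripper_force: 30.6
F [-0.33 -0.19 -2.17] M [ 0.042 -0.01   0.027] j6 2.131 yaw -26.92 t 7.2
time: 7.62
tcp_pos: [0.4756, 0.0775, 0.2954]
ee_rot: [0.973, -0.233, 0.001, -0.001]
contact_force: [0.4, 0.0, -1.0]
width: 0.248
gripper_force: 42.4
time: 8.03
tcp_pos: [0.4753, 0.0772, 0.2917]
ee_rot: [0.972, -0.233, -0.001, 0.0]
contact_force: [-0.6, -0.0, -1.4]
width: 0.248
gripper_force: 42.5
F [-0.56 -0.01 -1.38] M [ 0.031 -0.013 -0.025] j6 2.131 yaw -26.95 t 8.0333
btn shift px 0 0 0.0002210365200880915
```

View pics/end.png

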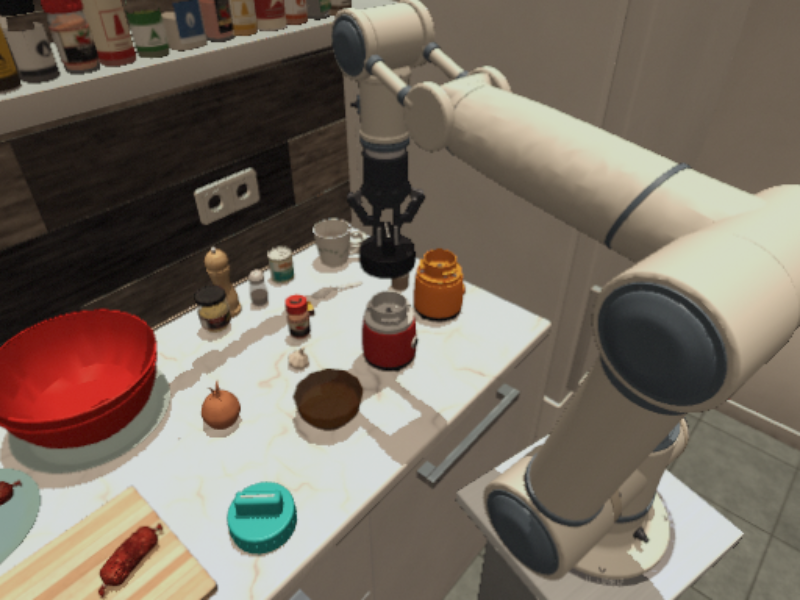

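The lid is held level at (387,255), above the open bowl at (390,305). The grinder and the bystanders haven't moved.

```bash
python3 -c "
from plant import *
print(hand_in())"
```

```text
the job is handed in; nothing more can be done
None
```

The lid turned out of its lock clockwise seen from above (about 58°), lifted off freely, and is now held level about 90 mm above the open bowl, with the grinder and bystanders unmoved in the last picture; the job is handed in, and no verdict was returned.

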